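# Load a bushing and lock the press slide under the ram

### The job

Load the hand press: stand the flanged steel bushing, narrow end down, in the anvil hole that fits it, so that its flange rests flat on the anvil. Then squeeze the slide's trigger towards its grip post and, keeping it squeezed, push the slide in until the loaded hole is right under the ram; let go there so that the lock drops into its notch. Leave the brass sleeve, the bearing cup and the bolt standing where they are.

Things in the scene. Friction and masses are not known exactly. Their poses are not given: they have to be found in the camera images.
- bushing_mid (a point): Centre of the loose flanged steel bushing, standing on the bench narrow end down; 70 mm tall, about 0.34 kg; z is its axis, up; the point is 35 mm above its foot. From below: spigot 30 mm across and 22 mm long (lowest 5 mm tapered to 23), flange 50 mm across and 6 mm thick, barrel 36 mm across from 28 to 70 mm up (hold it there). It stands in any of three places in a row with the sleeve and the cup.
- hole_small (a point): Centre of the mouth of the smallest of three holes in the black phenolic anvil, an oblong block (84 by 154 mm, 28 mm thick, top about 77 mm above the bench) screwed on the press slide. 25 mm across, the nearest to the ram. The holes lie in one line along the slide, 52 mm apart, and are 28 mm deep.
- hole_middle (a point): Centre of the mouth of the middle hole, 33 mm across. Axes: -y points along the slide's travel towards the ram, +y towards the grip post, z up. With a bushing seated here, its foot lies 22 mm below this point and its centre 13 mm above it.
- hole_large (a point): Centre of the mouth of the largest hole, 41 mm across, the nearest to the grip post.
- slide_grip (a point): Where to pinch at the slide's outer end, 115 mm above the bench, the fingers closing along y (axes as for hole_middle): half-way between the outer faces of grip post and trigger bar when fully squeezed, 33 mm apart (50 mm at rest, when the bar's face is 33 mm to -y of here and the post's face 17 mm to +y). The anvil ends 54 mm to -y, its top 38 mm lower than this point.
- grip_post (a point): Centre of the grip post at the height of the trigger bar, 115 mm above the bench: a dark steel plate fixed upright at the slide's outer end, 12 mm thick along the slide, 36 mm wide across it, top 135 mm above the bench.
- trigger_bar (a point): Centre of the trigger's cross bar, a steel rod 10 mm thick and 42 mm wide across the slide, 115 mm above the bench, on an upright arm between the anvil and the grip post. Squeezing it to the post (+y, 17 mm) lifts the lock. A light spring (2 to 3.5 N at the bar) holds it off the post.
- trigger (a joint): Squeeze of the trigger, rad: 0 at rest with the lock tooth down in a notch of the rail, 0.28 fully squeezed. Above about 0.15 the tooth is clear and the slide is free; let go between notches, the tooth rides on the rail at about 0.15.
- slide (a joint): Travel of the slide, m: 0 fully out, growing as it is pushed towards the ram; about 6 N of drag. The lock rail has a long loading slot (0 to 0.024, the slide may stand anywhere in it), then a notch for each hole with 2 mm of play either way: 0.123 puts the small hole under the ram, 0.175 the middle, 0.227 the large one. The tooth drops into any notch it meets unless the trigger is held.
- ram_foot (a point): Centre of the underside of the press ram, 146 mm above the bench. Ram and ball-topped lever stay up and do not move. The press head is 74 mm wide, underside 205 mm above the bench, and reaches 41 mm from the ram axis towards the slide's outer end; the column is on the other side. The press is fixed on the bench at a place and turn that vary.
- sleeve_mid (a point): Centre of the plain brass sleeve standing on the bench, a tube 44 mm across and 66 mm tall. To be left alone.
- cup_mid (a point): Centre of the chrome bearing cup lying flat on the bench, a ring 72 mm across and 24 mm tall. To be left alone.
- bolt_mid (a point): Centre of a dark rotor bolt standing on its head on the bench, 90 mm tall, head 37 mm across. To be left alone.

How it is judged:
On the way, in this order (a step that is already met when the one before it is completed fails the run):
1. the bushing sits upright in the middle hole, flange on the anvil (horizontal distance between bushing_mid and hole_middle below 0.004 m and z of bushing_mid in the frame of hole_middle below 0.0155 m and angle between bushing_mid's own z axis and vertical below 0.1 rad), for 0.2 s.
2. the slide is carried past the first notch with the trigger held squeezed (value of joint trigger above 0.17 rad and value of joint slide between 0.09 and 0.155 m), for 0.1 s.
At the end, for the whole second after the job is handed in: The bushing sits upright (within 0.1 rad) in the middle hole, within 4 mm of its axis and with its flange on the anvil (within 2.5 mm); the middle hole is within 4 mm of the ram axis in plan; the trigger is let go with its tooth down in the notch (below 0.05 rad) and the slide is at rest (all of step 1 and horizontal distance between hole_middle and ram_foot below 0.004 m and value of joint trigger below 0.05 rad and velocity of joint slide between -0.01 and 0.01 m/s); the robot touches nothing.
It fails at once if the sleeve was moved more than 30 mm or tipped (distance of sleeve_mid from where it was at the start of the episode above 0.03 m or angle between sleeve_mid's own z axis and vertical above 0.5 rad).
It fails at once if the bearing cup was moved more than 30 mm or tipped (distance of cup_mid from where it was at the start of the episode above 0.03 m or angle between cup_mid's own z axis and vertical above 0.5 rad).
It fails at once if the bolt was moved more than 30 mm or tipped (distance of bolt_mid from where it was at the start of the episode above 0.03 m or angle between bolt_mid's own z axis and vertical above 0.5 rad).
It also fails if it takes over 54 s, if anything falls off the work surface, if the arm or the gripper's body presses on something with over 40 N, if the wrist force passes 120 N, or if a joint passes its speed limit or range.

### The arm

A 7-joint arm with a two-finger parallel gripper is mounted at the origin on the work surface. World frame = base frame: x ahead of the robot, y to its left, z up, the work surface at z = 0. Lengths are in m, angles in rad, forces in N, time in s.
With the tool pointing down it reaches from about 0.4 to 0.9 m from the base axis. Payload 5.6 kg.
Tool frame: the origin (TCP) lies at the very end of the fingers, on their centre line; the grasp point (between the pads) lies 19 mm behind it; z points along the fingers, y is the direction in which the jaws open and shut (so a half turn about z gives the same grasp; the last joint's range is limited). The gripper opens to 92 mm and grips with 3 to 60 N. Pads are 20 mm wide; open, the fingers measure 128 mm over their backs; the gripper's body (75 mm by 189 mm) begins 69 mm behind the grasp point.
Start: joints at [1.115, 0.468, -0.012, 1.603, 0.006, 1.071, -0.056], TCP at [0.261, -0.595, 0.215] pointing down, gripper open.
Joint ranges: [-2.53, 2.53], [-0.31, 2.02], [-1.57, 1.55], [0.28, 2.44], [-1.29, 4.43], [0.15, 1.84], [-2.92, 2.92]. Speed limits (rad/s): [2.57, 2.57, 3.14, 3.14, 3.14, 3.14, 3.14].

### API

Orientations are given as a 3x3 rotation matrix whose columns are the frame's x, y, z axes.
In Python, from bench import r gives the robot as it stands. Calls block until the motion is done:
- r.reach(position, orientation): joint-space move of the TCP to a pose.
- r.move_straight(position, vel=0.15, orientation=None, force_limit=None): straight line of the TCP; orientation=None keeps the orientation; vel is the mean speed in m/s. With force_limit (N) it stops when the force on the tool has changed by that much, and returns True; else False.
- r.move_j(angles): joint-space move.
- r.set_gripper(opening, grip_force=None): opening from 0.0 (shut) to 1.0 (fully open); grip_force is the grip in N (None keeps the last); returns when the fingers have stopped.
- r.pause(seconds).
- r.ik(position, orientation): joint angles nearest the present ones, or None.
- r.sense(): the state.
- r.read_camera(name): name is "side" or "top"; returns (picture, depth): 420x560x3 uint8, red, green, blue; 420x560 float32, m along the optical axis (not along the pixel's ray), 0 where there is no reading.
- r.get_calibration(name): a dict with "mtx" (3x3 intrinsics, pixels), "R" (3x3) and "t" (3): a world point X has camera coordinates R X + t. Camera axes: x right, y down, z forward; pixel columns grow to the right and rows downward; lengths in m; the calibration is good to about 2 mm. A picture is of the moment at which its call begins. get_calibration takes no time and is no camera call.
A pose or a line that the arm cannot do raises r.IKError and nothing moves.
- r.sign_off(): hands the job in, once; it reports no verdict.
The state is a dict: "clock": time; "joints": joint angles; "dq": joint speeds; "tau": joint torques, N m; "ee_pos": TCP position; "orientation": TCP orientation; "contact_force": force on the tool from outside, world axes, zero at the start; "wrist_torque": the same for the moment, N m; "finger_gap": opening from 0.0 (shut) to 1.0 (fully open).
Only numpy, scipy, OpenCV 4.12 (cv2) and the standard library are available. Lean on these libraries where they do the work, as an engineer would, in place of code of your own. Each camera call takes 0.05 s, during which the arm holds its last target.

## Working session

There is one attempt and no reset: what is moved stays moved. The work goes in short steps, each a Python script; the robot and the scene stay as the last script left them, time stands still between calls to the robot, and variables do not carry over. Pictures are saved under pics/ and viewed, and the job is handed in when it is done.

```bash
ls; mkdir -p pics; python3 - <<'E'
from bench import r
import cv2,numpy as np
for n in("top","side"):
    p,d=r.read_camera(n); cv2.imwrite(f"pics/{n}0.png",p[:,:,::-1]); np.savez(f"{n}0.npz",p=p,d=d)
    c=r.get_calibration(n); print(n,c["mtx"].round(1).tolist(),(-c["R"].T@c["t"]).round(3),c["R"].round(3).tolist(),(d>0).mean())
print(r.sense())
E
```

```text
pics
top [[519.3, 0.0, 281.9], [0.0, 519.3, 210.5], [0.0, 0.0, 1.0]] [0.412 0.058 1.033] [[0.024, -1.0, -0.003], [-0.991, -0.023, -0.128], [0.128, 0.006, -0.992]] 0.9959778911564626
side [[493.2, 0.0, 275.6], [0.0, 493.2, 210.9], [0.0, 0.0, 1.0]] [ 1.176 -0.278  0.737] [[0.479, 0.878, 0.008], [0.584, -0.311, -0.75], [-0.656, 0.364, -0.661]] 0.9959948979591837
{'clock': 0.1, 'joints': array([ 1.11501703,  0.46829699, -0.01160539,  1.60351102,  0.00599547,
        1.071411  , -0.05629864]), 'dq': array([ 0.00053501, -0.00209233, -0.0015442 , -0.0017433 , -0.00116221,
       -0.00120938,  0.00054042]), 'tau': array([ 1.40488915e-03, -5.21640515e+01, -1.23604861e-02, -2.44366264e+01,
       -5.68105734e-02,  1.40427952e-02,  3.96737926e-05]), 'ee_pos': array([ 0.26048384, -0.59495495,  0.21373899]), 'orientation': array([[ 9.16034694e-01,  4.01098361e-01, -7.37761214e-04],
       [ 4.01099024e-01, -9.16033614e-01,  1.41057375e-03],
       [-1.10035251e-04, -1.58804980e-03, -9.99998733e-01]]), 'contact_force': array([ 0.15456752, -0.04216779,  1.14229025]), 'wrist_torque': array([ 0.01649887,  0.01539809, -0.03935708]), 'finger_gap': 0.9943217294769967}
```

View pics/top0.png

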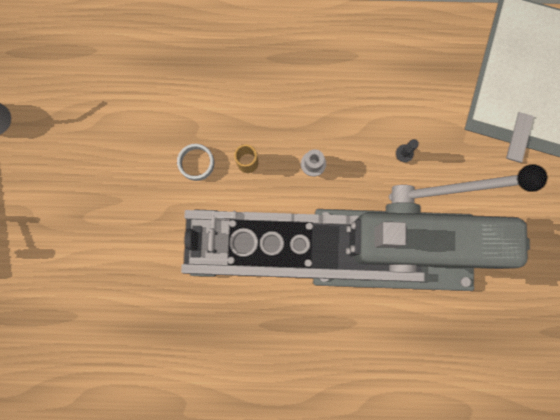

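View pics/side0.png

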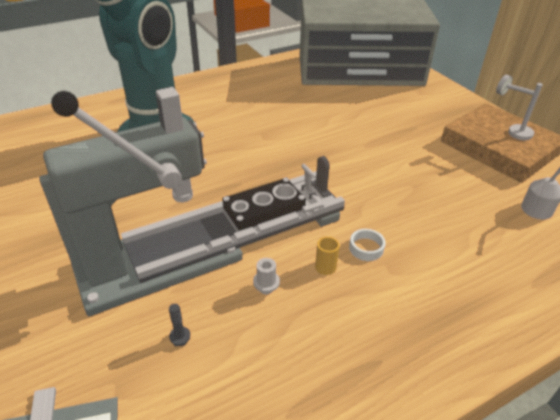

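```bash
python3 - <<'E'
import cv2,numpy as np
a=cv2.imread("pics/top0.png"); cv2.imwrite("pics/top0c.png",cv2.resize(a[130:300,170:370],None,fx=4,fy=3.5,interpolation=cv2.INTER_CUBIC)[:600])
a=cv2.imread("pics/side0.png"); cv2.imwrite("pics/side0c.png",cv2.resize(a[150:300,210:400],None,fx=4,fy=4,interpolation=cv2.INTER_CUBIC))
E
```

```text
(no output)
```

View pics/top0c.png

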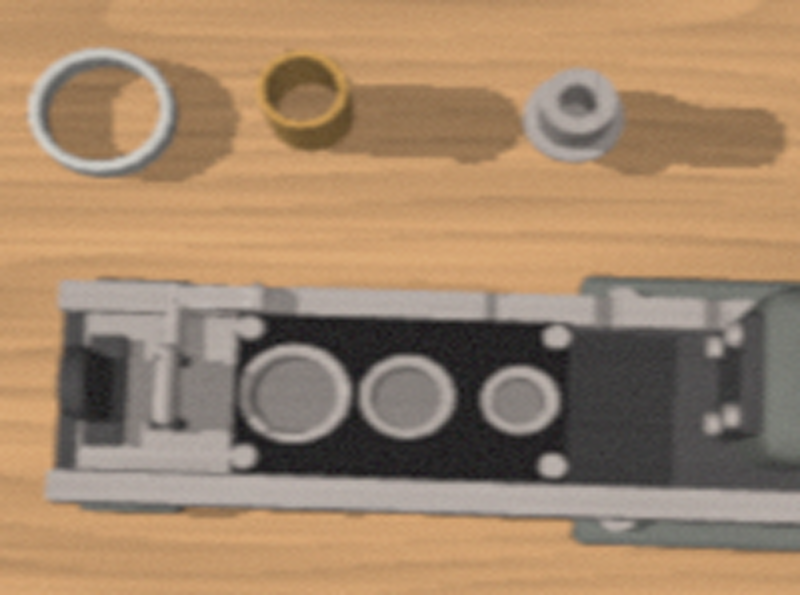

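View pics/side0c.png

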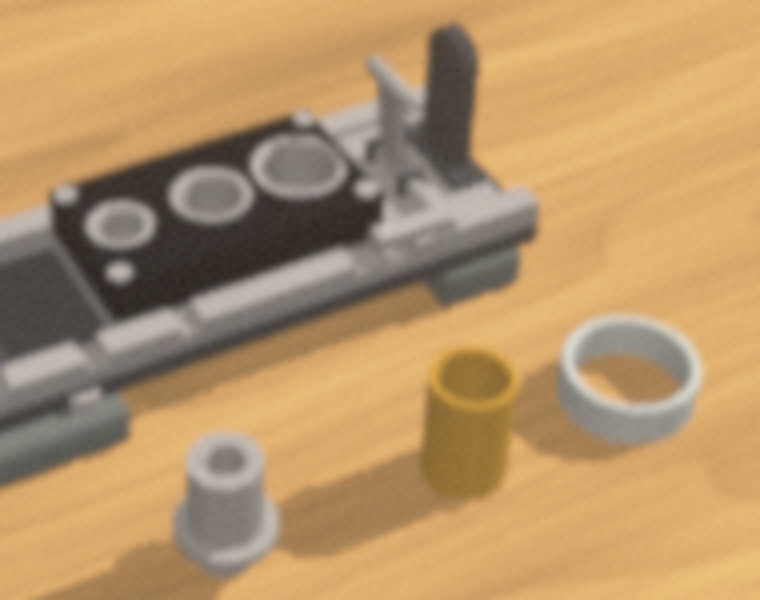

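```bash
cat > h.py <<'E'
import numpy as np,cv2
from bench import r
def ray(n,uv,z):
    c=r.get_calibration(n); C=-c["R"].T@c["t"]
    d=c["R"].T@np.linalg.inv(c["mtx"])@np.array([uv[0],uv[1],1.]); return C+d*(z-C[2])/d[2]
def proj(n,X):
    c=r.get_calibration(n); p=c["mtx"]@(c["R"]@np.asarray(X)+c["t"]); return p[:2]/p[2]
def cloud(n,d):
    c=r.get_calibration(n); v,u=np.indices(d.shape)
    k=np.linalg.inv(c["mtx"]); P=np.stack([u,v,np.ones_like(u)],-1)@k.T*d[...,None]
    return (P-c["t"])@c["R"]
E
python3 - <<'E'
from h import *
H=[]
for n,box in (("top",(228,215,315,272)),("side",(225,175,305,230))):
    f=np.load(n+"0.npz"); p,d=f["p"],f["d"]; W=cloud(n,d)
    x0,y0,x1,y1=box
    g=cv2.cvtColor(p,cv2.COLOR_RGB2GRAY)
    s=4; big=cv2.resize(g[y0:y1,x0:x1],None,fx=s,fy=s,interpolation=cv2.INTER_CUBIC)
    m=(big>85).astype(np.uint8)
    cs,_=cv2.findContours(m,cv2.RETR_EXTERNAL,cv2.CHAIN_APPROX_NONE)
    for c in cs:
        if len(c)<40: continue
        e=cv2.fitEllipse(c); uv=(np.array(e[0])+.5)/s-.5+[x0,y0]
        if not(3<e[1][0]/s<40): continue
        print(n,uv.round(1),(np.array(e[1])/s).round(1),ray(n,uv,.077).round(4))
    # heights
    for lab,lo,hi,b in(("bush",.055,.085,(.40,.75,-.2,.2)),):
        pass
    z=W[...,2]
    print(n,"anvil z",np.median(z[230:235,255:262]) if n=="top" else "")
    bx=(296,145,330,180) if n=="top" else (250,255,285,295)
    Q=W[bx[1]:bx[3],bx[0]:bx[2]].reshape(-1,3)
    for lo,hi in((.06,.08),(.022,.034),(.015,.08)):
        q=Q[(Q[:,2]>lo)&(Q[:,2]<hi)]; print(n,"bush",lo,len(q),q.mean(0).round(4),q.min(0).round(4),q.max(0).round(4))
    # objects top, grip stuff z>0.1 near outer end
    q=W.reshape(-1,3); 
    sel=(q[:,2]>.1)&(q[:,2]<.14)&(q[:,1]>.05)&(q[:,1]<.35)&(q[:,0]>.2)&(q[:,0]<.6); q=q[sel]; print("grip",len(q))
    for zz in(.105,.115,.125,.135):
        k=abs(q[:,2]-zz)<.005; 
        if k.any(): print(zz,k.sum(),np.round(np.percentile(q[k],[2,50,98],axis=0),3).tolist())
E
```

```text
top [234.1 268.2] [  6. 175.] [0.4272 0.1495 0.077 ]
top [307.8 262.6] [7.2 7.9] [0.4405 0.0149 0.077 ]
top [230.4 259.9] [6.8 7.8] [0.4421 0.1568 0.077 ]
top [299.6 243.8] [19.8 20.1] [0.4745 0.0306 0.077 ]
top [271.3 242.9] [24.1 24.3] [0.4751 0.0827 0.077 ]
top [243.3 241.9] [28.2 28.6] [0.4756 0.1343 0.077 ]
top [267.4 229.5] [32.8 94.3] [0.4995 0.0905 0.077 ]
top anvil z 0.07701371249249554
top bush 0.06 239 [0.6367 0.0064 0.0695] [ 0.619  -0.011   0.0602] [0.655  0.0233 0.0745]
top bush 0.022 192 [0.6297 0.0084 0.0277] [ 0.6136 -0.0181  0.0221] [0.6574 0.0296 0.0335]
top bush 0.015 522 [0.6333 0.0074 0.0497] [ 0.6132 -0.0181  0.0196] [0.6574 0.0312 0.0745]
grip 324
0.105 24 [[0.459, 0.222, 0.1], [0.471, 0.222, 0.106], [0.491, 0.23, 0.109]]
0.115 106 [[0.457, 0.184, 0.112], [0.477, 0.189, 0.118], [0.496, 0.223, 0.12]]
0.125 106 [[0.459, 0.186, 0.12], [0.473, 0.222, 0.124], [0.493, 0.233, 0.13]]
0.135 88 [[0.465, 0.223, 0.13], [0.476, 0.227, 0.133], [0.488, 0.233, 0.137]]
side [299.8 227.1] [ 5.1 19.5] [0.5853 0.1041 0.077 ]
side [239.5 217.5] [6.1 7.4] [0.5048 0.0122 0.077 ]
side [282.9 220.3] [13.6 75.3] [0.5525 0.0845 0.077 ]
side [239.6 205.6] [13.2 18.8] [0.4721 0.0282 0.077 ]
side [264.1 187.6] [30.8 88.1] [0.4435 0.0995 0.077 ]
side anvil z 
side bush 0.06 278 [0.637  0.0015 0.0684] [ 0.6174 -0.0152  0.0602] [0.6533 0.02   0.0728]
side bush 0.022 229 [ 0.645  -0.0034  0.0282] [ 0.612  -0.0224  0.0221] [0.6611 0.0276 0.034 ]
side bush 0.015 715 [ 0.6419 -0.001   0.0495] [ 0.612  -0.0224  0.0214] [0.6611 0.0276 0.0728]
grip 290
0.105 71 [[0.461, 0.184, 0.1], [0.479, 0.219, 0.105], [0.493, 0.229, 0.109]]
0.115 113 [[0.456, 0.181, 0.11], [0.48, 0.189, 0.117], [0.494, 0.229, 0.12]]
0.125 65 [[0.461, 0.183, 0.12], [0.483, 0.22, 0.125], [0.491, 0.231, 0.13]]
0.135 41 [[0.465, 0.219, 0.13], [0.478, 0.224, 0.133], [0.487, 0.231, 0.136]]
```

```bash
python3 - <<'E'
from h import *
for n,box in (("top",(255,227,288,259)),("side",(246,188,278,209))):
    f=np.load(n+"0.npz"); p,d=f["p"],f["d"]; W=cloud(n,d)
    x0,y0,x1,y1=box
    g=cv2.cvtColor(p,cv2.COLOR_RGB2GRAY); s=6
    big=cv2.resize(g[y0:y1,x0:x1],None,fx=s,fy=s,interpolation=cv2.INTER_CUBIC)
    for th in(95,115,130):
        cs,_=cv2.findContours((big>th).astype(np.uint8),cv2.RETR_EXTERNAL,cv2.CHAIN_APPROX_NONE)
        c=max(cs,key=cv2.contourArea); e=cv2.fitEllipse(c); uv=(np.array(e[0])+.5)/s-.5+[x0,y0]
        print(n,th,uv.round(1),(np.array(e[1])/s).round(1),ray(n,uv,.077).round(4))
    bx=(296,145,330,180) if n=="top" else (250,255,285,295)
    Z=W[...,2]; m=np.zeros(Z.shape,np.uint8); sl=np.s_[bx[1]:bx[3],bx[0]:bx[2]]; m[sl]=(Z[sl]>.065)
    cs,_=cv2.findContours(m,cv2.RETR_EXTERNAL,cv2.CHAIN_APPROX_NONE); c=max(cs,key=cv2.contourArea)
    pts=np.array([ray(n,q,.07)[:2] for q in c[:,0].astype(float)],np.float32)
    print("bush rim",n,cv2.minEnclosingCircle(pts),c[:,0].mean(0),pts.min(0),pts.max(0))
    q=W.reshape(-1,3)
    k=(q[:,2]>.2)&(q[:,0]>.40)&(q[:,0]<.56)&(q[:,1]>-.25)&(q[:,1]<.1); print("head",np.percentile(q[k],[1,50,99],axis=0).round(3).tolist())
    k=(abs(q[:,2]-.185)<.02)&(q[:,0]>.40)&(q[:,0]<.56)&(q[:,1]>-.12)&(q[:,1]<.1); print("ram",k.sum(),np.percentile(q[k],[1,50,99],axis=0).round(3).tolist() if k.any() else "")
hm=np.array([.474,.0815,.077])
for a in (0,12,15):
  t=np.radians(a)
  z=np.array([0,-np.sin(t),-np.cos(t)]); 
  for sg in(1,-1):
    y=sg*np.array([0,np.cos(t),-np.sin(t)]); x=np.cross(y,z); R=np.stack([x,y,z],1)
    for yy in(.216,.03): 
        q=r.ik(np.array([.475,yy,.115])+z*.019,R); print(a,sg,yy,None if q is None else np.round(q,2))
R0=np.array([[1,0,0],[0,-1,0],[0,0,-1.]]);R1=np.array([[0,1,0],[1,0,0],[0,0,-1.]])
for R in(R0,R1,-R1@np.diag([1,1,-1])): print([None if (q:=r.ik(X,R)) is None else q.round(2) for X in([.636,.004,.034],[.475,.08,.15])])
E
```

```text
top 95 [271.3 242.9] [23.9 24.1] [0.4751 0.0827 0.077 ]
top 115 [271.3 242.9] [23.3 23.4] [0.4751 0.0827 0.077 ]
top 130 [271.3 242.9] [22.8 22.9] [0.4751 0.0827 0.077 ]
bush rim top ((0.6370758414268494, 0.006996786221861839), 0.0186205692589283) [313.73076923 158.5       ] [ 0.6187549  -0.01087359] [0.65559024 0.02334682]
head [[0.412, -0.248, 0.231], [0.475, -0.138, 0.295], [0.55, 0.058, 1.033]]
ram 0 
side 95 [264.3 197.1] [15.4 27.8] [0.4716 0.0854 0.077 ]
side 115 [262.3 198.2] [13.8 21.1] [0.4728 0.08   0.077 ]
side 130 [262.3 198.1] [12.9 20.5] [0.4727 0.08   0.077 ]
bush rim side ((0.6370089054107666, 0.004308570176362991), 0.02210669033229351) [265.86792453 265.1509434 ] [ 0.61679494 -0.01629663] [0.65651655 0.02046395]
head [[0.444, -0.249, 0.21], [0.505, -0.16, 0.288], [0.552, -0.048, 0.426]]
ram 197 [[0.467, -0.101, 0.166], [0.485, -0.086, 0.177], [0.488, -0.072, 0.195]]
0 1 0.216 [ 0.37  0.79 -1.18  1.96  0.87  1.03  0.35]
0 1 0.03 [ 0.53  0.49 -0.8   2.07  0.51  0.78  0.98]
0 -1 0.216 [ 0.02  0.51 -0.64  1.98  0.42  0.79 -2.43]
0 -1 0.03 [ 0.21  0.39 -0.4   2.09  0.23  0.7  -1.92]
12 1 0.216 [ 0.2   0.8  -1.1   1.89  0.91  1.22  0.26]
12 1 0.03 [ 0.35  0.5  -0.75  2.06  0.7   0.91  0.73]
12 -1 0.216 [ 0.02  0.63 -0.81  1.9   0.7   1.06 -2.72]
12 -1 0.03 [ 0.13  0.43 -0.47  2.07  0.54  0.83 -2.28]
15 1 0.216 [ 0.16  0.8  -1.08  1.87  0.92  1.27  0.24]
15 1 0.03 [ 0.31  0.51 -0.75  2.06  0.74  0.95  0.67]
15 -1 0.216 [ 0.    0.65 -0.82  1.88  0.74  1.12 -2.77]
15 -1 0.03 [ 0.11  0.44 -0.49  2.07  0.6   0.87 -2.36]
[array([ 0.06,  0.67, -0.17,  1.74,  0.15,  0.74, -1.75]), array([ 0.26,  0.34, -0.58,  2.03,  0.25,  0.84, -2.03])]
[array([ 0.33,  0.75, -0.54,  1.72,  0.5 ,  0.82, -0.45]), array([ 0.39,  0.38, -0.74,  2.03,  0.34,  0.86, -0.54])]
[array([-0.85,  1.18,  1.33,  1.8 , -1.23,  1.26, -2.29]), array([ 0.75,  0.69, -1.31,  2.01,  0.78,  1.08,  2.22])]
```

```bash
cat >> h.py <<'E'
R1=np.array([[0,1,0],[1,0,0],[0,0,-1.]])
def st(m=""):
    s=r.sense(); print(m,round(s["clock"],2),s["ee_pos"].round(4),s["contact_force"].round(1),round(s["finger_gap"],3))
E
python3 - <<'E'
from h import *
R=r.sense()["orientation"]
try:
    r.move_straight([.29,-.55,.52],vel=.35); st()
    r.move_straight([.50,-.25,.54],vel=.35,orientation=R1); st()
    r.move_straight([.636,.0045,.40],vel=.35); st()
    r.move_straight([.636,.0045,.12],vel=.3); st()
except r.IKError as e: print("IK",e); st()
p,d=r.read_camera("side"); cv2.imwrite("pics/s1.png",p[:,:,::-1])
p,d=r.read_camera("top"); cv2.imwrite("pics/t1.png",p[:,:,::-1])
E
```

```text
1.13 [ 0.2896 -0.5498  0.518 ] [ 0.2 -0.4  0.4] 0.998
 2.44 [ 0.499  -0.252   0.5396] [ 0.2 -0.5  0.3] 1.001
 3.51 [0.6361 0.0022 0.4009] [ 0.3 -0.7  0.6] 1.001
 4.59 [0.6373 0.0042 0.122 ] [-0.4  0.9  0.3] 1.002
```

View pics/s1.png

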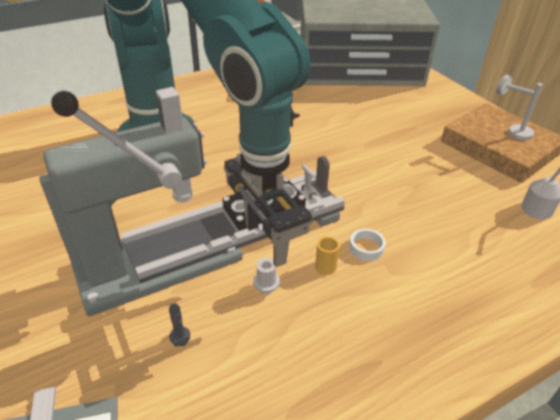

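View pics/t1.png

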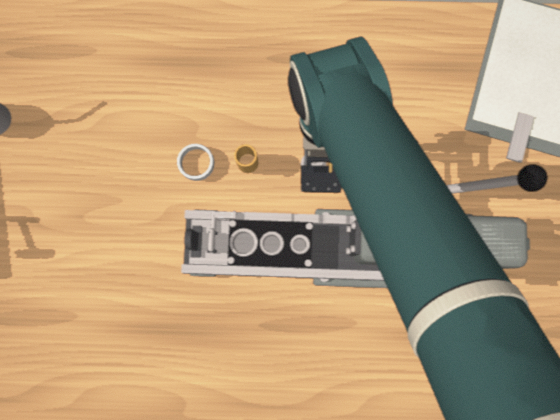

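```bash
python3 - <<'E'
from h import *
print(r.move_straight([.636,.0045,.036],vel=.12,force_limit=12)); st()
print(r.sense()["orientation"].round(3).tolist())
r.set_gripper(0.0,grip_force=25); st("closed")
r.move_straight([.636,.0045,.16],vel=.2); st()
np.set_printoptions(suppress=True); print(r.sense()["joints"].round(2))
for n in("top","side"):
    p,d=r.read_camera(n); cv2.imwrite(f"pics/{n}2.png",p[:,:,::-1]); np.savez(f"{n}2.npz",p=p,d=d)
E
```

```text
False
 5.54 [0.6366 0.0047 0.0366] [-0.3  0.5 -0.2] 0.998
[[-0.0, 1.0, 0.001], [1.0, 0.0, 0.0], [0.0, 0.001, -1.0]]
closed 6.42 [0.6361 0.0045 0.036 ] [-0.8  0.  -0.1] 0.389
 7.19 [0.6349 0.0042 0.1586] [-0.2  0.3 -3.9] 0.383
[ 0.27  0.55 -0.46  1.66  0.28  0.99 -0.28]
```

View pics/side2.png

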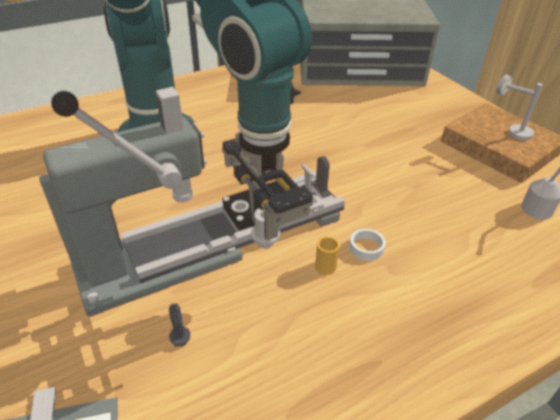

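```bash
python3 - <<'E'
from h import *
r.move_straight([.474,.0814,.16],vel=.2); r.pause(.3); st()
r.move_straight([.474,.0814,.122],vel=.1); r.pause(.2); st()
for n in("side","top"):
    p,d=r.read_camera(n); cv2.imwrite(f"pics/{n}3.png",p[:,:,::-1])
    x=(220,140) if n=="side" else (210,190)
    cv2.imwrite(f"pics/{n}3c.png",cv2.resize(p[x[1]:x[1]+120,x[0]:x[0]+150,::-1],None,fx=5,fy=5,interpolation=cv2.INTER_CUBIC))
E
```

```text
8.64 [0.4743 0.0812 0.1598] [-0.4  1.3 -3.3] 0.388
 9.38 [0.4745 0.0815 0.1226] [ 0.9 -0.1 -2.6] 0.385
```

View pics/side3c.png

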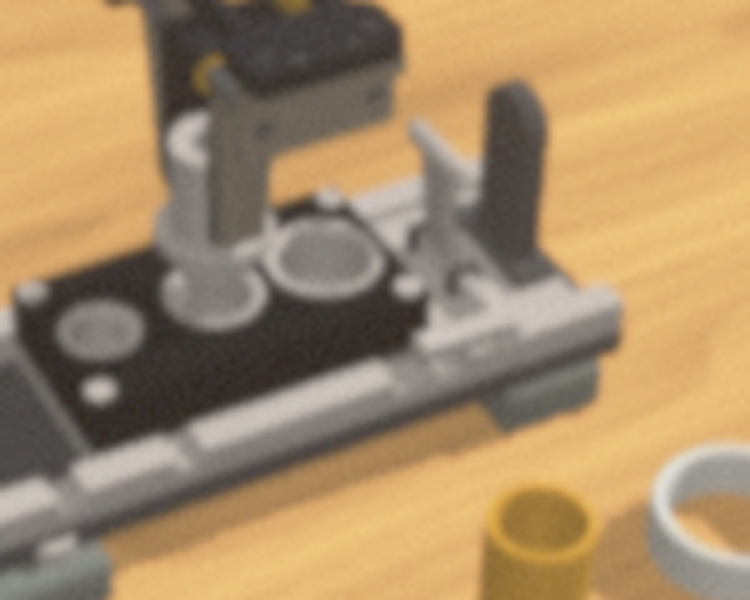

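View pics/top3c.png

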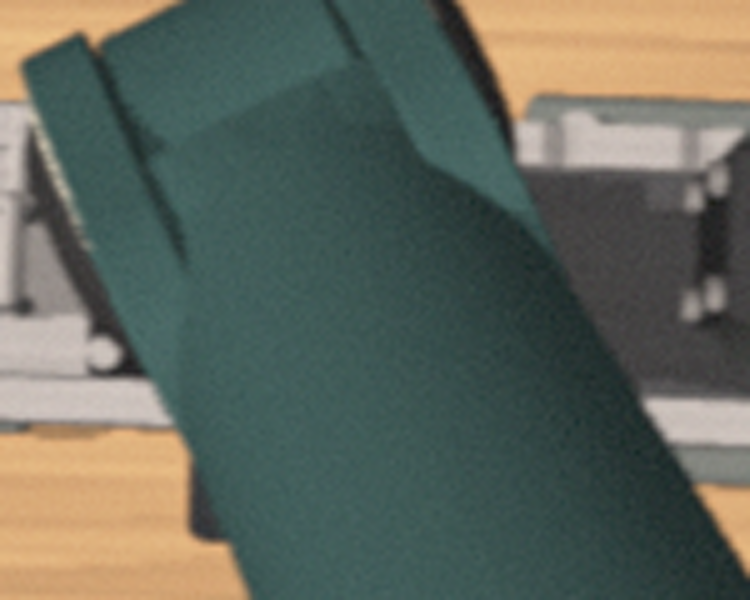

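```bash
python3 - <<'E'
from h import *
p=cv2.imread("pics/side3.png")
for z in(.0775,.1):
  a=proj("side",[.4735,.080,z]); print(a)
X=np.array([.4735,.08,.077]); c=r.get_calibration("side"); print("px/m",493.2/(c["R"]@X+c["t"])[2])
a=p[168:210,245:290]; cv2.imwrite("pics/side3d.png",cv2.resize(a,None,fx=14,fy=14,interpolation=cv2.INTER_CUBIC))
g=cv2.cvtColor(p,cv2.COLOR_BGR2GRAY)
for v in range(166,208,2): print(v,g[v,246:286].tolist())
E
```

```text
[262.4396829  198.15406738]
[262.33230315 189.74051439]
px/m 480.20899820586953
166 [189, 189, 187, 182, 164, 128, 98, 115, 155, 180, 191, 190, 181, 164, 142, 113, 96, 94, 95, 98, 98, 96, 96, 99, 97, 84, 85, 85, 94, 97, 99, 103, 99, 99, 102, 100, 104, 103, 101, 106]
168 [184, 183, 180, 178, 168, 132, 108, 135, 174, 189, 193, 188, 166, 140, 120, 104, 91, 95, 96, 100, 96, 96, 101, 99, 101, 98, 96, 95, 102, 100, 103, 105, 102, 105, 112, 116, 125, 133, 142, 145]
170 [181, 179, 178, 174, 163, 135, 105, 114, 153, 179, 186, 188, 182, 170, 151, 122, 97, 92, 93, 99, 98, 93, 96, 99, 100, 101, 99, 103, 108, 118, 127, 134, 145, 150, 156, 161, 164, 168, 171, 172]
172 [179, 178, 174, 176, 165, 139, 108, 99, 114, 132, 145, 160, 168, 172, 159, 127, 96, 91, 94, 98, 99, 95, 97, 99, 100, 102, 99, 111, 134, 157, 163, 169, 173, 174, 174, 175, 176, 173, 173, 172]
174 [178, 176, 176, 177, 174, 152, 123, 102, 108, 116, 123, 123, 131, 134, 125, 106, 88, 89, 94, 99, 100, 100, 98, 97, 96, 99, 104, 123, 154, 171, 174, 175, 173, 173, 173, 171, 175, 173, 169, 173]
176 [180, 177, 178, 177, 176, 169, 146, 123, 112,
[... 2322 characters left out ...]
, 45, 51, 61, 85, 116, 130, 134, 135, 124, 123, 123, 124, 125, 127, 127, 128, 124, 125, 119, 126, 138, 158, 161, 139, 96, 66, 52, 55, 54, 53, 57, 63, 69, 74, 75, 79, 78]
202 [113, 92, 70, 52, 50, 51, 60, 84, 100, 120, 124, 124, 126, 123, 128, 133, 136, 137, 134, 138, 142, 147, 151, 156, 148, 122, 88, 64, 53, 55, 56, 51, 53, 52, 49, 51, 53, 55, 54, 55]
204 [135, 125, 96, 66, 52, 46, 47, 50, 62, 74, 91, 99, 111, 123, 133, 146, 149, 150, 149, 144, 141, 134, 121, 106, 84, 65, 56, 54, 54, 51, 57, 55, 51, 53, 55, 55, 53, 49, 54, 53]
206 [132, 128, 100, 66, 51, 49, 46, 44, 46, 51, 52, 57, 64, 69, 77, 84, 82, 87, 83, 77, 70, 63, 59, 51, 53, 55, 55, 50, 53, 51, 53, 51, 53, 53, 51, 55, 50, 48, 50, 52]
```

View pics/side3d.png

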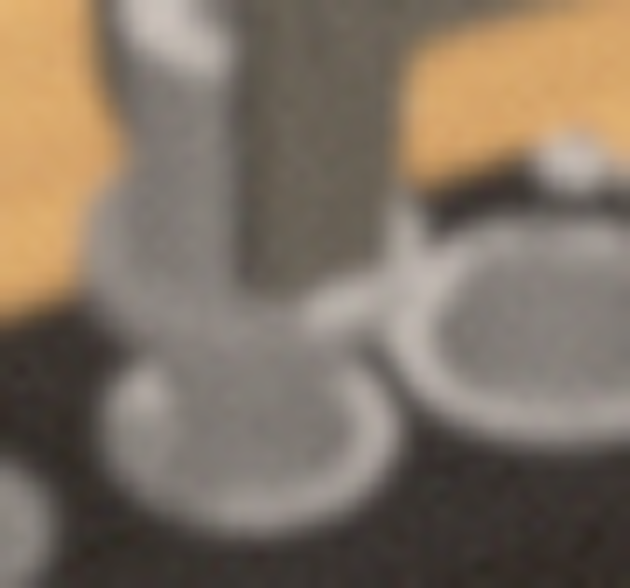

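```bash
python3 - <<'E'
from h import *
hit=r.move_straight([.474,.0814,.088],vel=.04,force_limit=9); print(hit); st()
for n in("side",):
    p,d=r.read_camera(n); cv2.imwrite(f"pics/{n}4.png",p[:,:,::-1])
    cv2.imwrite(f"pics/{n}4c.png",cv2.resize(p[140:260,220:370,::-1],None,fx=5,fy=5,interpolation=cv2.INTER_CUBIC))
E
```

```text
True
 10.22 [0.4738 0.0813 0.0906] [-0.2  0.6  4.7] 0.387
```

View pics/side4c.png

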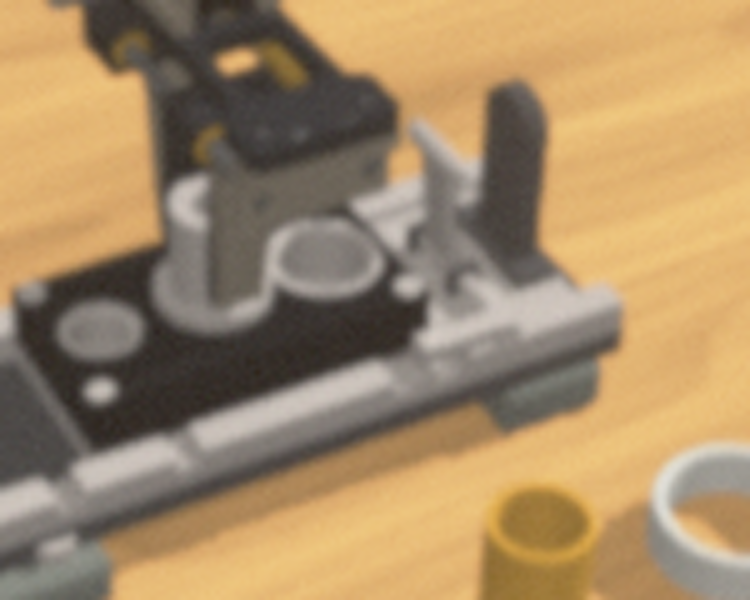

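```bash
cat >> h.py <<'E'
T=np.radians(13); U=np.array([.0106,1,0]); U/=np.linalg.norm(U)
ZT=-U*np.sin(T)+np.array([0,0,-np.cos(T)]); YT=U*np.cos(T)+np.array([0,0,-np.sin(T)])
RT=np.stack([np.cross(YT,ZT),YT,ZT],1)
RTm=np.stack([-np.cross(YT,ZT),-YT,ZT],1)
def pinch(s,z=.115,x0=.4755,y0=.2145): return np.array([x0,y0,z])+U*s+ZT*.019
E
python3 - <<'E'
from h import *
r.set_gripper(1.0); st("open")
r.move_straight([.474,.0814,.23],vel=.2); st()
for n in("side","top"):
    p,d=r.read_camera(n); cv2.imwrite(f"pics/{n}5.png",p[:,:,::-1]); np.savez(f"{n}5.npz",p=p,d=d)
W=cloud("top",d)
for v in range(240,420,20): print(v,[ (u,W[v,u].round(2).tolist()) for u in (300,330,360,400,440)])
print(r.sense()["joints"].round(2))
for R in(RT,RTm): print([None if (q:=r.ik(pinch(s,z),R)) is None else q.round(2) for s,z in((0,.25),(0,.115),(-.17,.115))])
cv2.imwrite(f"pics/side5c.png",cv2.resize(cv2.imread("pics/side5.png")[140:260,220:370],None,fx=5,fy=5,interpolation=cv2.INTER_CUBIC))
E
```

```text
open 11.2 [0.4729 0.0809 0.09  ] [-0.6  0.5  0.3] 1.003
 12.05 [0.4732 0.0811 0.229 ] [ 0.7  0.3 -0.7] 0.999
240 [(300, [0.44, 0.05, 0.63]), (330, [0.49, -0.03, 0.04]), (360, [0.47, -0.05, 0.29]), (400, [0.46, -0.09, 0.36]), (440, [0.47, -0.16, 0.3])]
260 [(300, [0.43, 0.05, 0.64]), (330, [0.43, 0.02, 0.62]), (360, [0.44, -0.05, 0.28]), (400, [0.44, -0.11, 0.29]), (440, [0.44, -0.16, 0.3])]
280 [(300, [0.41, 0.05, 0.65]), (330, [0.41, 0.02, 0.64]), (360, [0.41, -0.09, 0.02]), (400, [0.41, -0.16, 0.05]), (440, [0.41, -0.24, 0.03])]
300 [(300, [0.4, 0.05, 0.66]), (330, [0.4, 0.03, 0.66]), (360, [0.37, -0.09, -0.0]), (400, [0.37, -0.17, 0.0]), (440, [0.38, -0.25, 0.0])]
320 [(300, [0.38, 0.05, 0.67]), (330, [0.38, 0.03, 0.67]), (360, [0.33, -0.09, 0.0]), (400, [0.34, -0.17, -0.0]), (440, [0.34, -0.25, 0.0])]
340 [(300, [0.37, 0.05, 0.68]), (330, [0.37, 0.03, 0.68]), (360, [0.37, 0.0, 0.67]), (400, [0.3, -0.17, -0.0]), (440, [0.3, -0.25, -0.0])]
360 [(300, [0.36, 0.05, 0.69]), (330, [0.36, 0.03, 0.69]), (360, [0.36, 0.01, 0.68]), (400, [0.26, -0.17, -0.0]), (440, [0.26, -0.25, -0.0])]
380 [(300, [0.35, 0.05, 0.69]), (330, [0.35, 0.03, 0.7]), (360, [0.35, 0.01, 0.69]), (400, [0.22, -0.17, 0.0]), (440, [0.22, -0.25, 0.0])]
400 [(300, [0.34, 0.05, 0.7]), (330, [0.34, 0.03, 0.7]), (360, [0.34, 0.01, 0.7]), (400, [0.18, -0.17, -0.0]), (440, [0.19, -0.25, 0.0])]
[ 0.26  0.22 -0.57  1.96  0.14  1.01 -0.37]
[array([ 0.05,  0.44, -0.84,  1.79,  0.51,  1.26,  0.59]), array([-0.03,  0.61, -0.74,  1.9 ,  0.67,  1.05,  0.43]), array([ 0.25,  0.49, -0.68,  2.06,  0.66,  0.91,  0.71])]
[array([-0.27,  0.34, -0.41,  1.81,  0.33,  1.19, -2.4 ]), array([-0.37,  0.5 , -0.28,  1.92,  0.4 ,  0.92, -2.49]), array([-0.12,  0.4 , -0.22,  2.08,  0.43,  0.8 , -2.23])]
```

View pics/side5c.png

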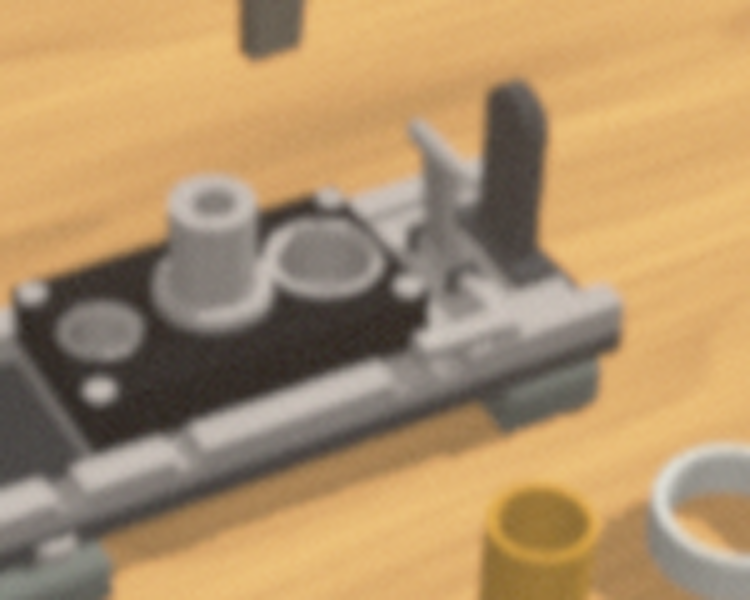

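View pics/side5.png

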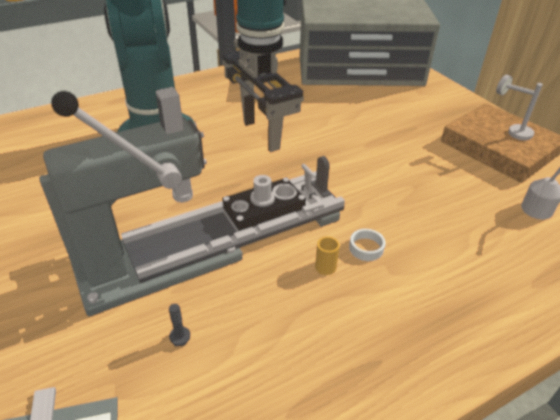

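```bash
python3 - <<'E'
from h import *
r.move_straight(pinch(0,.26),vel=.12,orientation=RT); st()
r.move_straight(pinch(0,.17),vel=.15); r.pause(.2); st(); print(pinch(0,.17))
for n in("side","top"):
    p,d=r.read_camera(n); cv2.imwrite(f"pics/{n}6.png",p[:,:,::-1])
cv2.imwrite(f"pics/side6c.png",cv2.resize(cv2.imread("pics/side6.png")[110:230,240:390],None,fx=5,fy=5,interpolation=cv2.INTER_CUBIC))
E
```

```text
13.88 [0.4756 0.2098 0.2414] [-0.3 -0.2 -0.4] 1.0
 14.82 [0.476  0.2106 0.1525] [ 0.3  0.8 -0.3] 1.001
[0.4754547  0.21022617 0.15148697]
```

View pics/side6c.png

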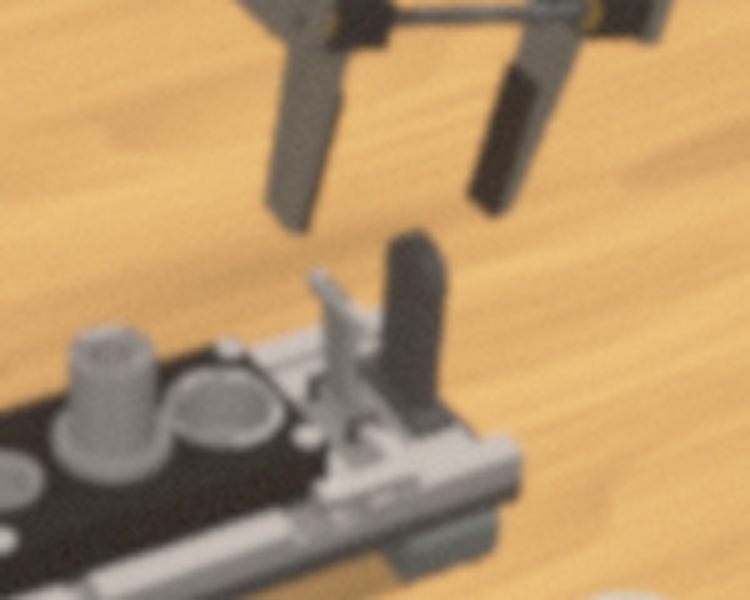

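View pics/top6.png

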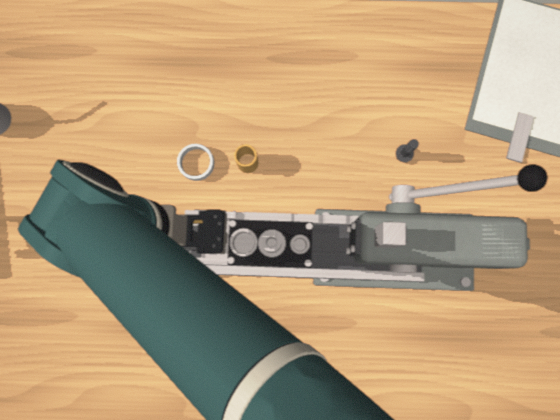

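```bash
python3 - <<'E'
from h import *
print(r.move_straight(pinch(0,.113),vel=.1,force_limit=12)); st()
r.set_gripper(0.0,grip_force=22); st("sq"); r.pause(.3); st("sq")
for n in("side","top"):
    p,d=r.read_camera(n); cv2.imwrite(f"pics/{n}7.png",p[:,:,::-1])
cv2.imwrite(f"pics/side7c.png",cv2.resize(cv2.imread("pics/side7.png")[110:230,240:390],None,fx=5,fy=5,interpolation=cv2.INTER_CUBIC))
E
```

```text
False
 15.64 [0.4754 0.2106 0.0944] [ 0.  -0.4  0.7] 0.999
sq 16.52 [0.4756 0.2134 0.0944] [ 0.9  5.1 -2.4] 0.39
sq 16.82 [0.4756 0.2134 0.0944] [ 1.   5.3 -1.8] 0.39
```

View pics/side7c.png

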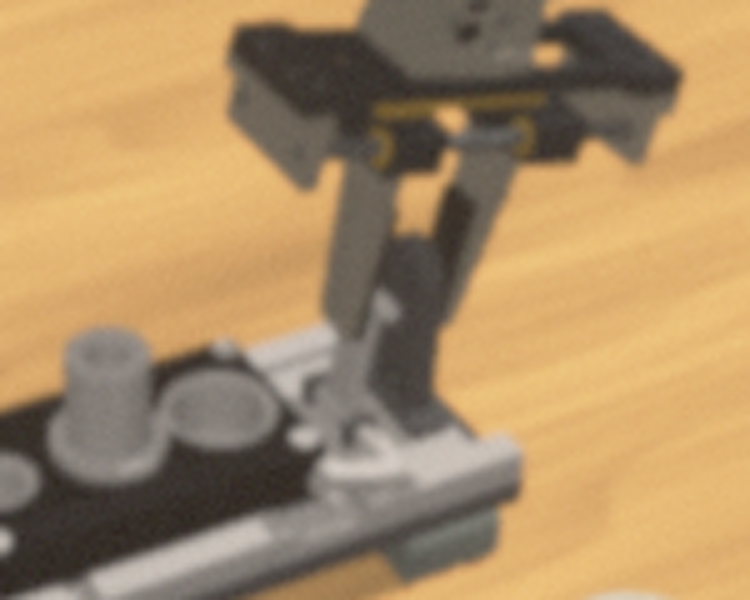

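```bash
python3 - <<'E'
from h import *
p0=r.sense()["ee_pos"]
print(r.move_straight(p0+U*.032,vel=.04,force_limit=22)); st()
r.pause(.3); st(); print(((r.sense()["ee_pos"]-p0)@U).round(4), r.sense()["joints"].round(2))
E
```

```text
True
 17.5 [0.4757 0.2239 0.0943] [-1.1 -2.9  5. ] 0.395
 17.8 [0.4757 0.2239 0.0943] [ 0.  -2.6  5.5] 0.395
0.0104 [-0.07  0.63 -0.73  1.87  0.67  1.07  0.41]
```

```bash
python3 - <<'E'
from h import *
p0=np.array([.4757,.2239,.0945]); np.save("p0.npy",p0)
print(r.move_straight(p0-U*.12,vel=.08,force_limit=25)); st()
print(r.move_straight(p0-U*.165,vel=.08,force_limit=25)); st()
r.move_straight(p0-U*.1745,vel=.04,force_limit=25); r.pause(.3); st(); print((r.sense()["ee_pos"]-p0)@U,r.sense()["joints"].round(2))
for n in("side","top"):
    p,d=r.read_camera(n); cv2.imwrite(f"pics/{n}8.png",p[:,:,::-1])
cv2.imwrite(f"pics/side8c.png",cv2.resize(cv2.imread("pics/side8.png")[110:270,120:320],None,fx=3.75,fy=3.75,interpolation=cv2.INTER_CUBIC))
E
```

```text
False
 19.46 [0.4744 0.106  0.0944] [0.6 5.2 0.3] 0.395
False
 20.17 [0.4738 0.0586 0.0944] [-0.4  0.7 -0.6] 0.391
 20.85 [0.4737 0.05   0.0944] [-0.3  5.2 -2.5] 0.394
-0.1738659166618644 [ 0.25  0.51 -0.71  2.05  0.69  0.93  0.66]
```

View pics/side8c.png

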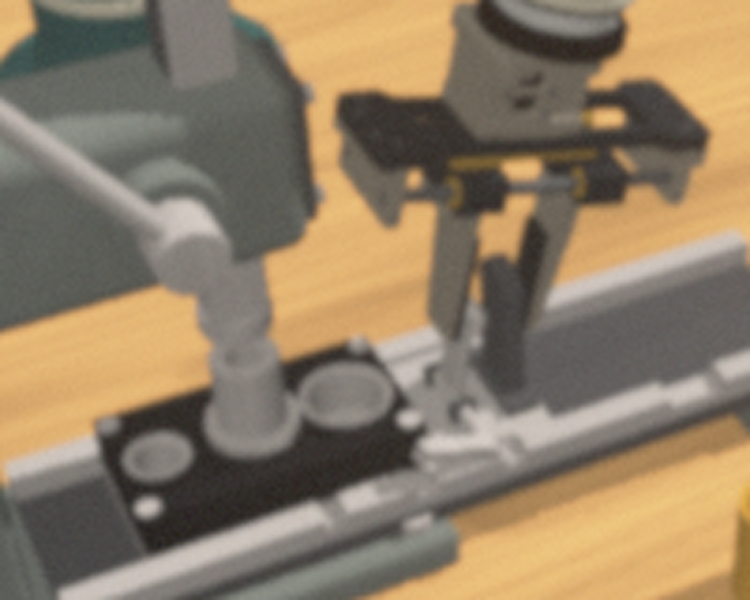

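View pics/top8.png

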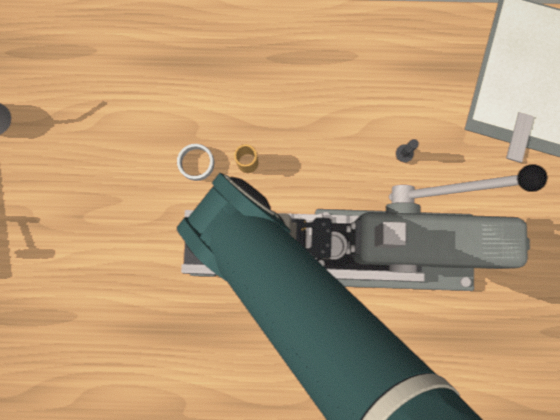

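```bash
python3 - <<'E'
from h import *
from scipy.optimize import least_squares
p,d=r.read_camera("side"); W=cloud("side",d); np.savez("side9.npz",p=p,d=d)
cv2.imwrite("pics/side9d.png",cv2.resize(p[170:240,160:220,::-1],None,fx=8,fy=8,interpolation=cv2.INTER_CUBIC))
q=W[165:250,165:220].reshape(-1,3)
for lo,hi in((.09,.12),(.125,.145),(.147,.16),(.16,.17),(.17,.18),(.18,.2)):
    k=(q[:,2]>lo)&(q[:,2]<hi)&(abs(q[:,0]-.475)<.04)&(abs(q[:,1]+.09)<.05); a=q[k]
    if len(a)<8: print(lo,len(a)); continue
    f=least_squares(lambda v:np.hypot(a[:,0]-v[0],a[:,1]-v[1])-v[2],[.47,-.09,.018],loss="soft_l1",f_scale=.001)
    print(lo,len(a),f.x.round(4),a[:,:2].min(0).round(3),a[:,:2].max(0).round(3))
E
```

```text
0.09 244 [ 0.4739 -0.0858  0.0144] [ 0.459 -0.103] [ 0.49  -0.068]
0.125 71 [ 0.4725 -0.0854  0.0138] [ 0.459 -0.103] [ 0.49  -0.067]
0.147 110 [ 0.4702 -0.086   0.0185] [ 0.464 -0.105] [ 0.491 -0.068]
0.16 93 [ 0.4693 -0.0851  0.0179] [ 0.461 -0.104] [ 0.488 -0.072]
0.17 77 [ 0.4252 -0.0839  0.06  ] [ 0.474 -0.101] [ 0.488 -0.072]
0.18 79 [ 0.4159 -0.0852  0.0696] [ 0.482 -0.101] [ 0.489 -0.071]
```

View pics/side9d.png

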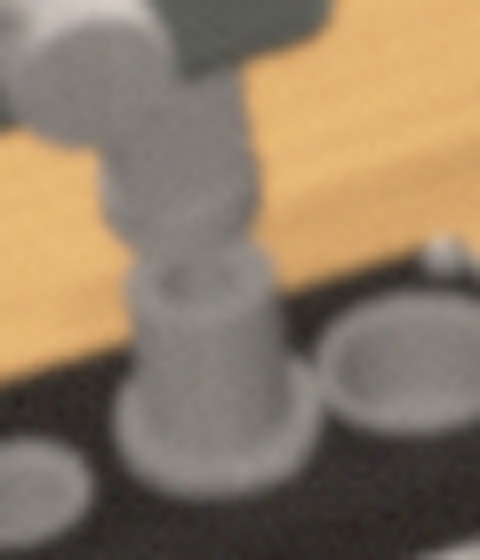

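```bash
python3 - <<'E'
from h import *
for z in(.1,.125,.146,.16): 
    u=proj("side",[.4735,-.086,z]); print(z,u.round(1),((u-[160,170]+.5)*8).round(0))
c=r.get_calibration("side"); X=np.array([.4735,-.086,.125]); print("mm/px",(c["R"]@X+c["t"])[2]/493.2*1000)
E
```

```text
0.1 [185.9 215.2] [212. 366.]
0.125 [184.5 205.4] [200. 287.]
0.146 [183.2 196.9] [189. 219.]
0.16 [182.3 191. ] [182. 172.]
mm/px 1.8956749084389013
```

```bash
python3 - <<'E'
from h import *
p0=np.load("p0.npy")
r.move_straight(p0-U*.1758,vel=.03,force_limit=25); r.pause(.2); st(); print((r.sense()["ee_pos"]-p0)@U)
r.set_gripper(.72); r.pause(.2); st("open")
for n in("side","top"):
    p,d=r.read_camera(n); cv2.imwrite(f"pics/{n}10.png",p[:,:,::-1])
cv2.imwrite(f"pics/side10c.png",cv2.resize(cv2.imread("pics/side10.png")[110:270,120:320],None,fx=3.75,fy=3.75,interpolation=cv2.INTER_CUBIC))
E
```

```text
21.45 [0.4737 0.0488 0.0944] [-0.5  6.2 -2.3] 0.394
-0.17513756635880834
open 22.25 [0.4737 0.048  0.0945] [-1.3 -1.5  1. ] 0.718
```

View pics/side10c.png

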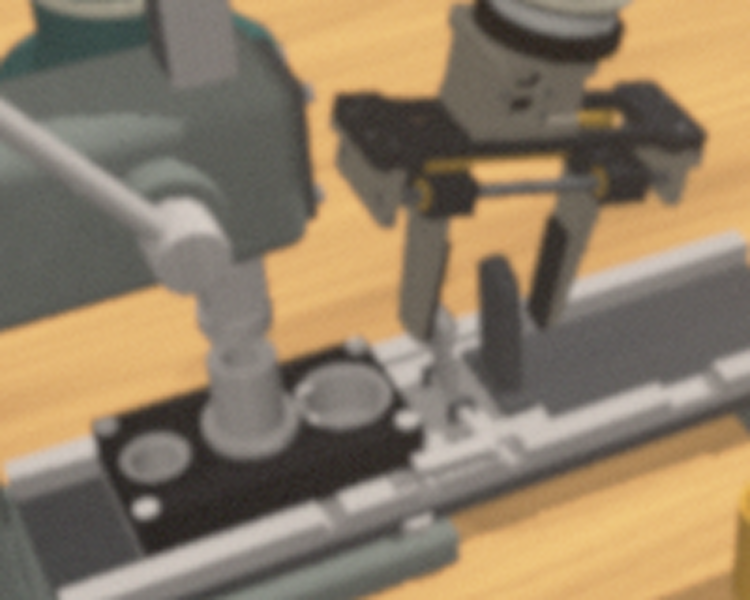

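```bash
python3 - <<'E'
from h import *
r.set_gripper(1.0); s=r.sense()
r.move_straight(s["ee_pos"]-ZT*.075,vel=.12); r.pause(.1); st()
for n in("side","top"):
    p,d=r.read_camera(n); cv2.imwrite(f"pics/{n}11.png",p[:,:,::-1]); np.savez(n+"11.npz",p=p,d=d)
    if n=="side":
        cv2.imwrite(f"pics/side11c.png",cv2.resize(p[150:270,160:310,::-1],None,fx=5,fy=5,interpolation=cv2.INTER_CUBIC))
E
```

```text
23.77 [0.4735 0.0647 0.1668] [ 0.1 -0.8 -0. ] 1.002
```

View pics/side11c.png

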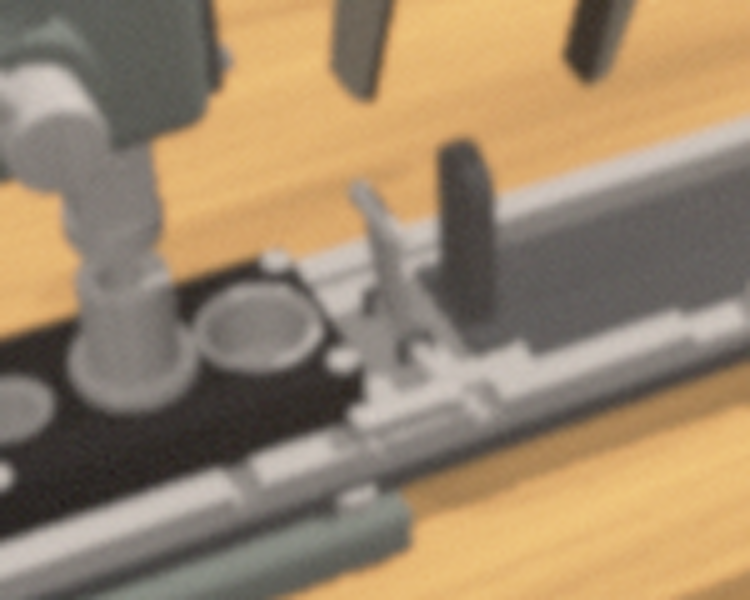

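View pics/top11.png

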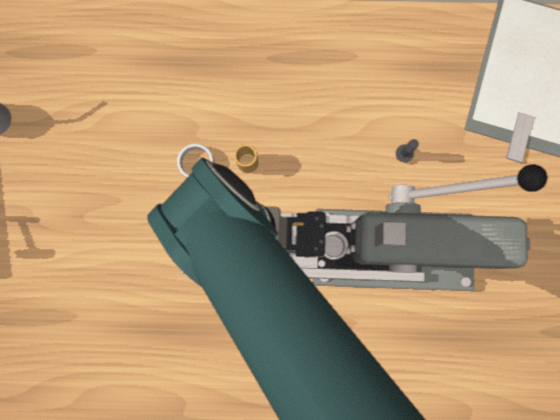

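```bash
python3 - <<'E'
from h import *
for f,ys in(("side0.npz",(.16,.26)),("side11.npz",(-.01,.09))):
    d=np.load(f)["d"]; W=cloud("side",d); q=W.reshape(-1,3)
    k=(q[:,2]>.106)&(q[:,2]<.124)&(abs(q[:,0]-.475)<.03)&(q[:,1]>ys[0])&(q[:,1]<ys[1]); a=q[k]
    y=np.sort(a[:,1]); g=np.argmax(np.diff(y)); print(f,len(y),"bar",y[:g+1].min().round(4),np.median(y[:g+1]).round(4),y[g].round(4),"post",y[g+1].round(4),np.median(y[g+1:]).round(4),y.max().round(4))
    print(np.histogram(y,bins=np.arange(ys[0],ys[1],.005))[0])
E
```

```text
side0.npz 174 bar 0.1805 0.1843 0.1907 post 0.2167 0.22 0.231
[ 0  0  0  0 51 27  3  0  0  0  0 48 32 10  3  0  0  0  0]
side11.npz 161 bar 0.0139 0.0179 0.0235 post 0.0519 0.0534 0.0629
[ 0  0  0  0 10 47 20  0  0  0  0  0 55 19 10  0  0  0  0]
```

```bash
python3 - <<'E'
from h import *
r.move_straight(r.sense()["ee_pos"]-ZT*.06+U*.05,vel=.15); r.pause(.3); st()
p,d=r.read_camera("side"); W=cloud("side",d)
cv2.imwrite("pics/side12c.png",cv2.resize(p[150:270,140:290,::-1],None,fx=5,fy=5,interpolation=cv2.INTER_CUBIC))
q=W[165:250,165:220].reshape(-1,3); k=(abs(q[:,0]-.475)<.025)&(abs(q[:,1]+.088)<.025)&(q[:,2]<.135)&(q[:,2]>.085)
print("barrel",q[k].min(0).round(4),np.percentile(q[k],98,axis=0).round(4))
k=(abs(q[:,0]-.475)<.03)&(abs(q[:,1]+.088)<.03)&(q[:,2]<.165)&(q[:,2]>.146); print("ram",q[k].min(0).round(4),q[k].max(0).round(4))
E
```

```text
24.89 [0.4742 0.1277 0.2249] [-0.7 -0.1 -0.3] 1.004
barrel [ 0.4577 -0.1101  0.085 ] [ 0.4897 -0.07    0.127 ]
ram [ 0.4602 -0.1049  0.1471] [ 0.4906 -0.0681  0.1648]
```

View pics/side12c.png

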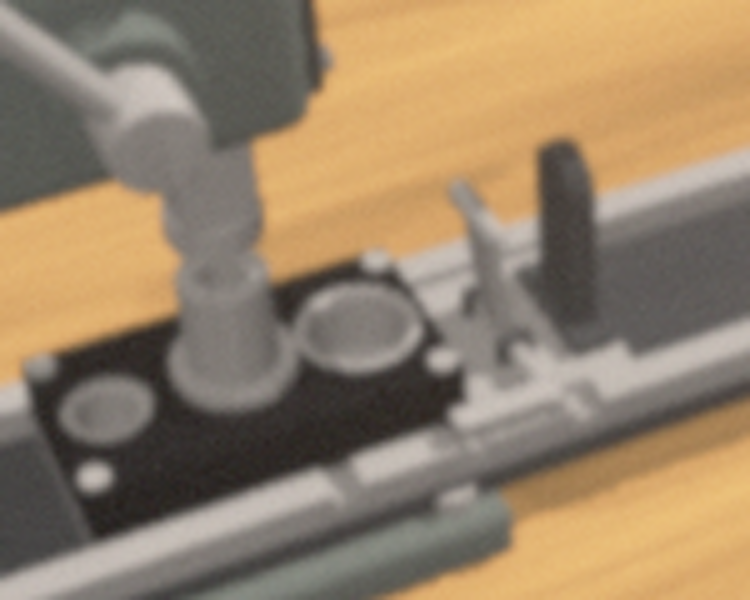

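```bash
python3 -c "
from bench import r
r.sign_off(); print(r.sense()['clock'])"
```

```text
the job is handed in; nothing more can be done
the job is handed in; nothing more can be done
```

The job is handed in at about 25 s on the robot's clock. The bushing is in the middle hole, and the slide is locked with that hole under the ram.

**What I did:**
- I set the bushing into the middle hole under force control. It stopped at the height expected for the flange resting on the anvil.
- I pinched the trigger with the gripper tilted 13° so its body stayed clear of the press head.
- I pulled the slide out until force stopped it, after about 10 mm, and took that as zero.
- I pushed it in 175 mm with the trigger held, let go, and backed the gripper away.

**Last checks:**
- **Trigger:** depth puts the bar 35.5 mm from the post, against 35.7 mm at rest before the start, so the tooth is down.
- **Bushing:** it stands upright with its flange flat and its top about 125 mm above the bench.
- **Alignment:** before a last push of about 1 mm, circle fits to the depth data put bushing and ram within 1 mm along the slide, but about 3 to 4 mm apart across it. Picture outlines suggested up to 3 mm off along the slide. I did not fit them again after the push, but a tooth seated in the notch allows only 2 mm either way.
- **Other parts:** I never touched the sleeve, cup or bolt. In the last top view where I could see them, the sleeve and bolt were in their original places; the arm partly hid the cup.

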